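Loosen the locking ring of the label unwinder

TASK

Loosen the black locking ring on top of the label unwinder so that the label roll can be changed: with a fingertip, roll its knurled rim round anticlockwise (seen from above) until the red dot first comes to the white arrow on the base, then give it exactly two more full turns and stop with the dot at the arrow again. The ring is too wide to grip: only push it round at the rim, do not lift, shove or tip the unwinder, leave the things round it where they stand, and take the hand away at the end.

Things in the scene. Friction and masses are not known exactly. Their poses are not given: they have to be found in the camera images.
- unwinder: Label unwinder, loose, about 4 kg: round blue base (148 mm across, 12 mm thick), white label roll on it (66 mm across, top 54 mm above the worktop), black locking ring above. Origin: centre of the underside, on the ring's vertical axis; -x points to the white arrow on the base. The highest part is a low steel cap on the ring's middle, at most 90 mm above the worktop.
- ring_center (a point): Centre of the black ring, on its axis, half way up, 67 mm above the worktop at joint 0. Disc 80 mm across, 20 mm thick, knurled rim with 7 evenly spaced upright ribs, 10 mm wide, reaching out to radius 52 mm. The space round and below the rim is free down to the base, all the way round. A fingertip pointing down between two ribs (gap about 30 mm) pushes a rib and so turns the ring.
- red_dot (a point): Red dot, 12 mm across, on the top face of one of the seven ribs, 43.5 mm from the ring's axis: it turns with the ring and shows which way the ring stands.
- pointer (a point): Inner tip of the white arrow (20 mm long, 17 mm wide, pointing inwards) painted on the top of the base, 53.5 mm from the ring's axis, 13 mm above the worktop.
- locking_ring (a joint): Ring angle, rad, growing anticlockwise seen from above (loosening). 0: dot at the arrow for the first time; 6.28: one full turn later; 12.57: two. Starts between -2.4 and -0.8; stops at -2.9 and 19. Turns with a steady friction of 0.05 N m (about 1 N at the rim), stays where it is left, rises 2.5 mm a turn.
- parcel: Small kraft parcel tied with string, 89 x 114 x 61 mm, standing loose near the unwinder; to be left alone. Origin: centre of its underside.
- brown_tape: Roll of brown packing tape lying flat, 96 x 94 x 48 mm, standing loose near the unwinder; to be left alone. Origin: centre of its underside.
- red_stamp: Rubber stamp with a red handle, 27 x 34 x 77 mm, standing loose near the unwinder; to be left alone. Origin: centre of its underside.
- sponge_dish: Blue dish with a yellow sponge, 72 x 72 x 30 mm, standing loose near the unwinder; to be left alone. Origin: centre of its underside.
- brass_weight: Brass scale weight with a knob, 29 mm across, 36 mm tall, standing loose near the unwinder; to be left alone. Origin: centre of its underside.

How it is judged (in metres and radians):
On the way, in this order (a step that is already met when the one before it is completed fails the run):
1. the red dot has come to the arrow for the first time (value of joint locking_ring above -0.1 rad).
2. one full turn more (value of joint locking_ring above 6.18 rad).
At the end, for the whole second after the job is handed in: The ring is at rest two full turns past its first meeting with the arrow (joint at 12.57 within 0.3 rad, about 17 degrees); the unwinder stands flat, within 20 mm of where it stood (value of joint locking_ring between 12.266 and 12.866 rad and velocity of joint locking_ring between -0.1 and 0.1 rad/s and distance of unwinder from where it was at the start of the episode below 0.02 m and angle between unwinder's own z axis and vertical below 0.05 rad); the robot touches nothing.
It fails at once if the unwinder is lifted, tipped or shoved (20 mm or 0.15 rad) (distance of unwinder from where it was at the start of the episode above 0.02 m or angle between unwinder's own z axis and vertical above 0.15 rad).
It fails at once if a bystander is moved by 20 mm or lifted (distance of any of parcel, brown_tape, red_stamp, sponge_dish, brass_weight from where it was at the start of the episode above 0.02 m).
It also fails if it takes over 61 s, if anything falls off the work surface, if the arm or the gripper's body presses on something with over 40 N, if the wrist force passes 120 N, or if a joint passes its speed limit or range.

ROBOT

A 6-joint arm with a two-finger parallel gripper is mounted at the origin on a cart in front of the work surface, level with it; the furniture and walls round the work are solid. World frame = base frame: x ahead of the robot, y to its left, z up, the work surface at z = 0. Lengths are in mm, angles in degrees, forces in N, time in s.
With the tool pointing down it reaches from about 375 to 975 mm from the base axis. Payload 3.8 kg.
Tool frame: the origin (TCP) lies on the centre line of the jaws, within the pads' length; the fingertips stand robot.tip_extent ahead of it and the grasp point (between the pads) lies 8 mm behind it (robot.tip_extent is the distance from the TCP to the fingertips, in mm); z points along the fingers, y is the line along which they close (so a half turn about z gives the same grasp; the last joint's range is limited). The gripper opens to 88 mm and grips with 3 to 60 N. Pads are 18 mm wide; open, the fingers measure 123 mm over their backs; the gripper's body (75 mm by 187 mm) begins 45 mm behind the grasp point.
Start: joints at [-69.379, 15.12, 91.902, -0, 72.978, -2.114], TCP at [260.861, -622.551, 213.706] pointing down, gripper open.
Joint ranges: [-150.88, 150.88], [-54.13, 125.18], [17.81, 147.31], [-75.09, 255.09], [0, 152.58], [-146.25, 146.25]. Speed limits (degrees/s): [147.25, 147.25, 180, 180, 180, 180].

INTERFACE

Orientations are given as a 3x3 rotation matrix whose columns are the frame's x, y, z axes.
In Python, from bench import telemetry, viewer, robot gives the robot as it stands. The module is installed in compiled form; this text tells all that it offers.
- The arm moves only by the tool arm_command, never from a script. Its arguments are lists of equal length, an entry for each row: "travel": the shift along the tool's x, y, z in m, a list of three; "roll": the turn about the tool's z in rad; "jaw": the finger opening in m, from 0 to 0.0881. In form: {"travel": [[x, y, z], ...], "roll": [roll, ...], "jaw": [jaw, ...]}. A call has 1 to 5 rows; each row is the pose to reach, as a shift and turn from the pose commanded when the call began, along the tool's axes at that moment; what a row does not reach only later rows make up. A row lasts 1/10 s, in which the tool goes at most 50 mm and 8.59 degrees, less where a joint would pass 70% of its speed; a pose out of reach is approached as far as the arm can. A call with a gripper value outside its range is refused whole. The fingers move at their own pace and stop on an object; "force" is the grip in N (left out, the last holds). Time passes only in rows, so rows that repeat a pose let the fingers close. It gives the time, the measured TCP pose, the force, the opening and the grip force at its end, in the units of the state.
- telemetry.get_obs(): the state, without advancing time (a new reading comes with each control period).
- viewer.grab_frame(name): name is "side" or "top"; returns a dict with "color" (420x560x3 uint8, blue, green, red), "fx", "fy", "cx", "cy" (pixels), "T" (4x4, takes a point from camera to world coordinates). Camera axes: x right, y up, looking along -z (the intrinsics and any distortion apply to the point x, -y, -z); pixel columns grow to the right and rows downward; lengths in mm; the calibration is good to about 2 mm. A picture is of the moment at which its call begins. There is no depth.
- robot.finish_job(): hands the job in; it is judged then, once.
The state is a dict: "clock": time; "joint_positions": joint angles; "joint_velocities": joint speeds; "tau": joint torques, N m; "tcp_pos": TCP position; "orientation": TCP orientation; "contact_force": force on the tool from outside, world axes, zero at the start; "torque": the same for the moment, N m; "width": opening from 0.0 (shut) to 1.0 (fully open); "grasp_force": force on a finger pad.
Only numpy, scipy, OpenCV 4.12 (cv2) and the standard library are available. Lean on these libraries where they do the work, as an engineer would, in place of code of your own. Each camera call takes 0.05 s, during which the arm holds its last target. There are 200 camera calls.

## Working session

There is one attempt and no reset: what is moved stays moved. The work goes in short steps, Python scripts to look and compute and a tool call to move; the robot and the scene stay as the last step left them, time stands still between calls to the robot, and variables do not carry over. Pictures are saved under pics/ and viewed, at most 10 in all, crops included, and the job is handed in when it is done.

Besides the shell and the picture viewer there is one more tool, called after "Emit:" as name(argument=value, ...) on one line, values as JSON. arm_command: Moves the arm, as the interface text tells. Its arguments: {"type":"object","properties":{"travel":{"type":"array","items":{"type":"array","items":{"type":"number"}}},"roll":{"type":"array","items":{"type":"number"}},"jaw":{"type":"array","items":{"type":"number"}},"force":{"type":"number"}},"required":["travel","roll","jaw"]}

```bash
mkdir -p pics; python3 - <<'E'
from bench import telemetry, viewer, robot
import cv2,numpy as np
for n in("top","side"):
    f=viewer.grab_frame(n); cv2.imwrite(f"pics/{n}0.png",f["color"]); print(n,f["fx"],f["fy"],f["cx"],f["cy"],np.round(f["T"],3).tolist(),[k for k in f])
o=telemetry.get_obs(); print(o, robot.tip_extent)
E
```

```text
top 505.5419497828436 505.5419497828436 280.8846950847034 205.46075268725576 [[-0.004, 0.997, -0.076, 515.794], [-1.0, -0.002, 0.017, -53.132], [0.017, 0.076, 0.997, 1159.199], [0.0, 0.0, 0.0, 1.0]] ['color', 'fx', 'fy', 'cx', 'cy', 'T']
side 485.43822074805036 485.43822074805036 281.5499831894255 208.15295146660182 [[0.999, 0.03, -0.014, 589.765], [-0.026, 0.451, -0.892, -1028.453], [-0.02, 0.892, 0.451, 549.722], [0.0, 0.0, 0.0, 1.0]] ['color', 'fx', 'fy', 'cx', 'cy', 'T']
{'clock': 0.1, 'joint_positions': array([-6.93817684e+01,  1.51650328e+01,  9.19708462e+01, -5.74741840e-04,
        7.29768595e+01, -2.11502193e+00]), 'joint_velocities': array([ 0.04326508,  0.03829479, -0.24566624,  0.04272211,  0.05032981,
       -0.02631892]), 'tau': array([-4.56820762e-04, -5.03618681e+01, -3.58071256e+01,  7.29068625e-02,
        2.33327650e-02, -6.15453860e-05]), 'tcp_pos': array([ 260.59935713, -621.94339896,  212.5346514 ]), 'orientation': array([[ 9.22312844e-01,  3.86443430e-01, -7.01866155e-04],
       [ 3.86444062e-01, -9.22311015e-01,  1.83824389e-03],
       [ 6.30383868e-05, -1.96666795e-03, -9.99998064e-01]]), 'contact_force': array([-0.83046156, -0.22541144, -0.02632455]), 'torque': array([0.05056546, 0.01520851, 0.00515636]), 'grasp_force': 0.0, 'width': 1.0032205188030343} 11.0
```

View pics/top0.png

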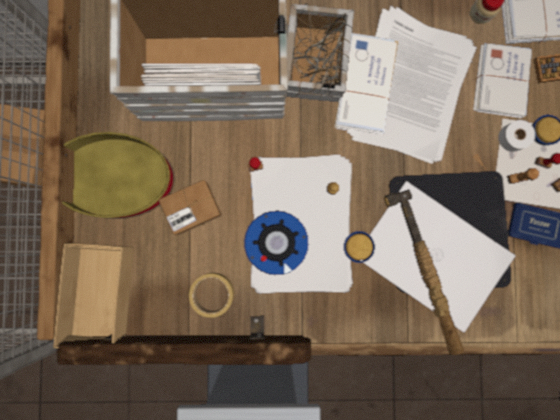

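View pics/side0.png

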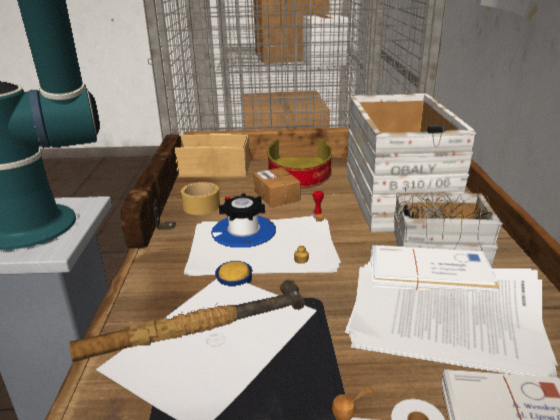

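```bash
cat > h.py <<'E'
from bench import telemetry, viewer, robot
import cv2,numpy as np
def ray(f,u,v,z):
    d=f["T"][:3,:3]@np.array([(u-f["cx"])/f["fx"],-(v-f["cy"])/f["fy"],-1]); o=f["T"][:3,3]
    return o+d*(z-o[2])/d[2]
def proj(f,p):
    q=f["T"][:3,:3].T@(np.asarray(p,float)-f["T"][:3,3]); return f["cx"]-f["fx"]*q[0]/q[2], f["cy"]+f["fy"]*q[1]/q[2]
E
python3 - <<'E'
from h import *
f=viewer.grab_frame("top"); c=f["color"]; g=viewer.grab_frame("side"); s=g["color"]
roi=c[190:300,225:330]; h=cv2.cvtColor(roi,cv2.COLOR_BGR2HSV)
off=np.array([225,190])
blue=cv2.inRange(h,(100,120,60),(130,255,255))
ct=max(cv2.findContours(blue,cv2.RETR_EXTERNAL,cv2.CHAIN_APPROX_NONE)[0],key=cv2.contourArea)
hull=cv2.convexHull(ct); e=cv2.fitEllipse(hull); C=ray(f,*(np.array(e[0])+off),12); print("base",e,C)
for k in(-1,1): print(ray(f,e[0][0]+225+k*e[1][0]/2,e[0][1]+190,12)[:2])
red=cv2.inRange(h,(0,120,80),(8,255,255))|cv2.inRange(h,(172,120,80),(180,255,255))
n,l,st,ce=cv2.connectedComponentsWithStats(red)
for i in range(1,n):
    p=ray(f,*(ce[i]+off),76); d=p-C; print("red",st[i],p,np.hypot(*d[:2]),np.degrees(np.arctan2(d[1],d[0])))
w=cv2.inRange(h,(0,0,150),(180,70,255)); hm=np.zeros_like(w); cv2.ellipse(hm,(e[0],(e[1][0]-2,e[1][1]-2),e[2]),255,-1)
n,l,st,ce=cv2.connectedComponentsWithStats(w&hm)
for i in range(1,n):
    p=ray(f,*(ce[i]+off),12); d=p-C; print("white",st[i],p,np.hypot(*d[:2]),np.degrees(np.arctan2(d[1],d[0])))
dark=cv2.inRange(h,(0,0,0),(180,255,45))
ct=max(cv2.findContours(dark,cv2.RETR_EXTERNAL,cv2.CHAIN_APPROX_NONE)[0],key=cv2.contourArea); (u,v),r=cv2.minEnclosingCircle(ct); print("ring",u,v,r,ray(f,u+225,v+190,76))
a=cv2.resize(roi,None,fx=5,fy=5,interpolation=cv2.INTER_CUBIC); b=cv2.resize(s[180:260,200:290],(0,0),fx=3,fy=3)
o=np.zeros((550,800,3),np.uint8); o[:,:525]=a; o[:240,530:800]=b; cv2.imwrite("pics/c1.png",o)
E
```

```text
base ((50.78887176513672, 52.39265441894531), (62.21363067626953, 62.390472412109375), 151.87863159179688) [519.03345826 -60.84440527  12.        ]
[519.27994263   9.48057655]
[ 518.78646621 -131.31423429]
red [36 65  6  6 26] [486.58780551 -34.21675791  76.        ] 41.97322940067119 140.6248013022019
white [ 41  42  21  21 348] [519.51970257 -62.10401263  12.        ] 1.3502015488162835 -68.8919914773544
white [59 74  7  9 42] [461.77847298 -84.2510892   12.        ] 61.85471842175237 -157.76453078300102
ring 51.25209426879883 52.258792877197266 22.25369644165039 [519.13454111 -61.40481427  76.        ]
```

View pics/c1.png

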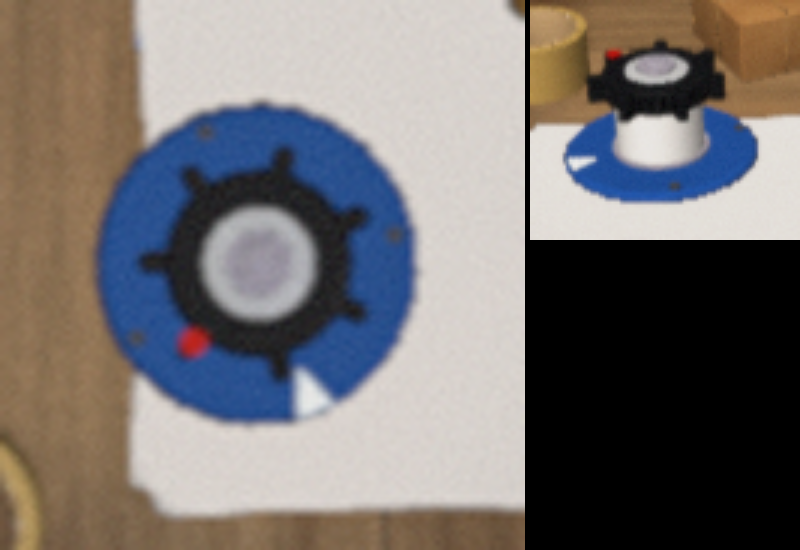

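Emit:
arm_command(travel=[[0.032,-0.034,0],[0.065,-0.07,0],[0.098,-0.105,0],[0.132,-0.141,0],[0.165,-0.177,0]], roll=[0.14,0.28,0.42,0.56,0.7], jaw=[0,0,0,0,0], force=20)

```text
clock: 0.7
tcp_pos: [344.9, -393.6, 213.5]
orientation: [[0.952, -0.305, 0.0], [-0.305, -0.952, 0.0], [0.0, -0.0, -1.0]]
contact_force: [0.9, -0.5, -0.3]
width: 0.571
grasp_force: 0.0
```

Emit:
arm_command(travel=[[0.002,-0.048,0],[0.005,-0.096,0],[0.007,-0.144,0],[0.01,-0.192,0],[0.012,-0.24,0]], roll=[0.13,0.25,0.37,0.49,0.607], jaw=[0,0,0,0,0])

```text
clock: 1.2
tcp_pos: [428.0, -168.3, 213.8]
orientation: [[0.61, -0.793, 0.001], [-0.793, -0.61, -0.0], [0.001, -0.0, -1.0]]
contact_force: [0.8, -0.0, -0.4]
width: 0.115
grasp_force: 0.0
```

```bash
cat >> h.py <<'E'
C=np.array([519.1,-61.1])
def st(th=None,R=90,z=63):
    """state, ring-polar; shift in tool axes (m) and roll to pose at ring angle th with tool y outward(s=1)/inward"""
    o=telemetry.get_obs(); p=o["tcp_pos"]; M=o["orientation"]; d=p[:2]-C
    print("t",round(o["clock"],2),"p",p.round(1),"R",np.hypot(*d).round(1),"th",np.degrees(np.arctan2(d[1],d[0])).round(2),"psi",np.degrees(np.arctan2(M[1,1],M[0,1])).round(2),"j",o["joint_positions"].round(1),"F",o["contact_force"].round(1),"w",round(o["width"],3))
    if th is not None:
        a=np.radians(th); t=np.array([*(C+R*np.array([np.cos(a),np.sin(a)])),z]); print("shift m",(M.T@(t-p)/1000).round(4))
    return o
E
python3 -c "
from h import *
st(217.8,90,150)"
```

```text
t 1.2 p [ 428.  -168.3  213.8] R 140.7 th -130.36 psi -142.43 j [-24.6  -8.8 117.1   0.   71.7 117.9] F [ 0.8 -0.  -0.4] w 0.115
shift m [-0.0291 -0.0476  0.0638]
```

Emit:
arm_command(travel=[[-0.015,-0.024,0.03],[-0.029,-0.048,0.06],[-0.029,-0.048,0.1],[-0.029,-0.048,0.135],[-0.029,-0.048,0.15]], roll=[0,0,0,0,0], jaw=[0,0,0,0,0])

```text
clock: 1.7
tcp_pos: [444.9, -116.4, 60.1]
orientation: [[0.615, -0.789, -0.006], [-0.789, -0.615, 0.002], [-0.005, 0.003, -1.0]]
contact_force: [-0.4, 0.0, 0.4]
width: 0.005
grasp_force: 0.0
```

```bash
python3 -c "
from h import *
f=viewer.grab_frame('top');g=viewer.grab_frame('side')
st(217.8,62,63)
a=cv2.resize(f['color'][190:310,225:340],None,fx=4,fy=4,interpolation=cv2.INTER_CUBIC)
b=cv2.resize(g['color'][150:260,200:285],None,fx=4,fy=4,interpolation=cv2.INTER_CUBIC)
o=np.zeros((480,800,3),np.uint8);o[:,:460]=a;o[:440,460:800]=b;cv2.imwrite('pics/c2.png',o)"
```

```text
t 1.8 p [ 444.9 -116.7   60.7] R 92.7 th -143.15 psi -142.11 j [-17.8   0.8 125.7  -0.   53.9 124.3] F [0.2 0.2 0.7] w 0.006
shift m [ 0.0016 -0.0307 -0.0024]
```

View pics/c2.png

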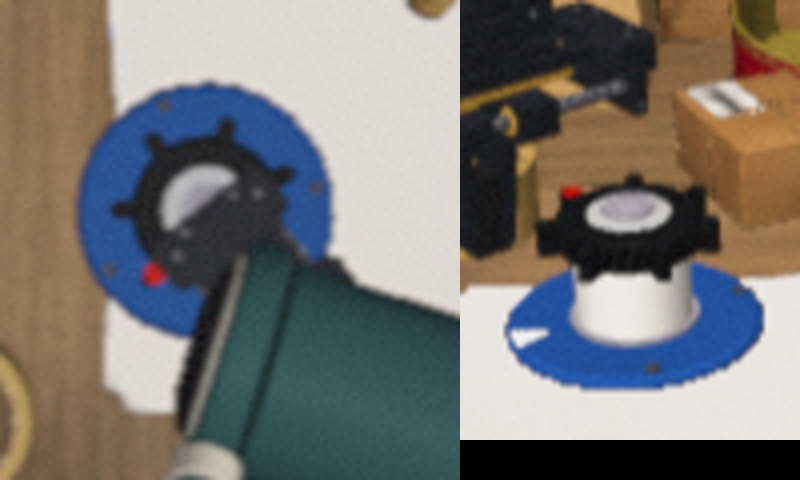

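Emit:
arm_command(travel=[[0.001,-0.01,0],[0.0016,-0.02,-0.001],[0.0016,-0.027,-0.002],[0.0016,-0.031,-0.002],[0.0016,-0.031,-0.002]], roll=[0,0,0,0,0], jaw=[0,0,0,0,0])

```text
clock: 2.3
tcp_pos: [474.5, -99.8, 66.6]
orientation: [[0.615, -0.789, 0.002], [-0.789, -0.615, -0.0], [0.001, -0.001, -1.0]]
contact_force: [0.0, -0.1, 0.1]
width: 0.008
grasp_force: 0.0
```

```bash
python3 -c "
from h import *
f=viewer.grab_frame('top');g=viewer.grab_frame('side')
st(217.8,62,63)
a=cv2.resize(f['color'][190:310,225:340],None,fx=4,fy=4,interpolation=cv2.INTER_CUBIC)
b=cv2.resize(g['color'][170:260,190:275],None,fx=4,fy=4,interpolation=cv2.INTER_CUBIC)
o=np.zeros((480,800,3),np.uint8);o[:,:460]=a;o[:360,460:800]=b;cv2.imwrite('pics/c3.png',o)"
```

```text
t 2.4 p [ 473.4 -100.    66. ] R 60.0 th -139.59 psi -142.1 j [-14.9   2.7 123.   -0.   54.2 127.2] F [-1.3  0.2 -1.1] w 0.003
shift m [-0.0027  0.0021  0.003 ]
```

View pics/c3.png

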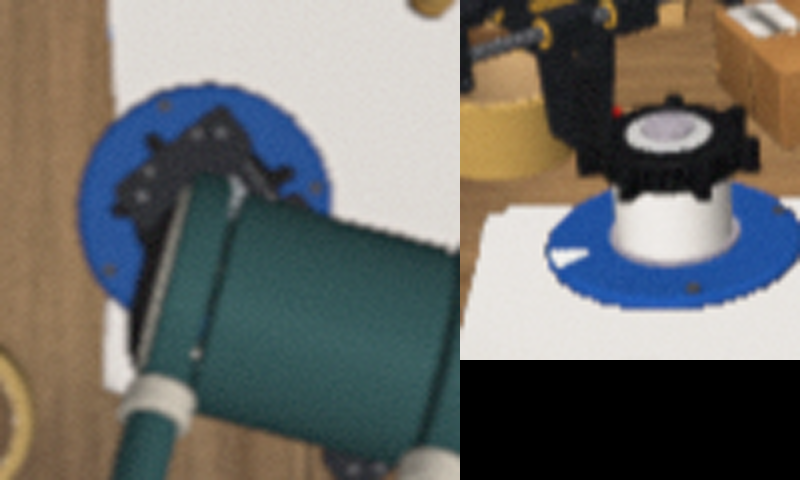

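```bash
python3 -c "
from h import *
g=viewer.grab_frame('side')
o=st(217.8,62,63);p=o['tcp_pos']
for q in (p-[0,0,11],p+[0,0,30],[519,-61,77],[519-40,-61,66]):
  u,v=proj(g,q);print(q,(u-190)*4+460,(v-170)*4)"
```

```text
t 2.45 p [ 473.1 -100.1   65.8] R 60.3 th -139.73 psi -142.12 j [-14.9   2.7 123.   -0.   54.2 127.2] F [ 0.5 -0.3 -0.1] w 0.005
shift m [-0.0026  0.0018  0.0028]
[ 473.11812863 -100.059975     54.79726174] 583.6623903253828 201.40226965349837
[ 473.11812863 -100.059975     95.79726174] 577.7682089180691 133.4276266024308
[519, -61, 77] 669.5412533415249 130.22851254359182
[479, -61, 66] 598.6894653383284 150.10170612638467
```

```bash
python3 -c "
from h import *
g=viewer.grab_frame('side');f=viewer.grab_frame('top')
p=telemetry.get_obs()['tcp_pos']
c=g['color'][130:250,200:290]
c=(255*(c/255.)**0.45).astype(np.uint8)
b=cv2.resize(c,None,fx=5,fy=5,interpolation=cv2.INTER_CUBIC)
for z in (-11,0,30,53):
  u,v=proj(g,p+[0,0,z]);cv2.circle(b,(int((u-200)*5),int((v-130)*5)),3,(0,255,0),-1)
cv2.imwrite('pics/c4.png',b)"
```

```text
(no output)
```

View pics/c4.png

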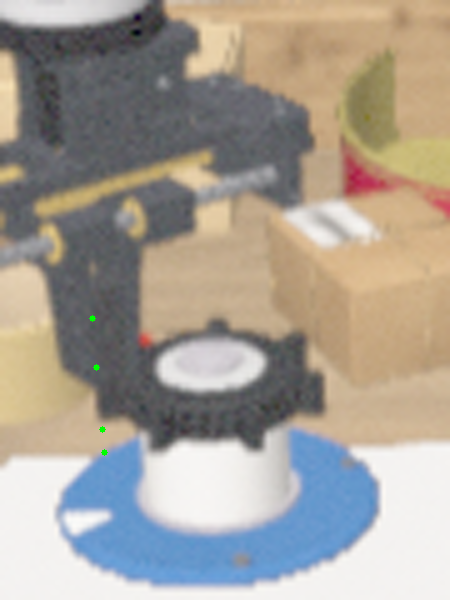

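```bash
python3 -c "
from h import *
g=viewer.grab_frame('side')
for z in (49.7,80):
  u,v=proj(g,[444.9,-116.7,z]);print((u-200)*4+460,(v-150)*4)
st(217.8,62,40)
f=viewer.grab_frame('top');c=(255*(f['color'][190:290,240:340]/255.)**.45).astype(np.uint8)
b=cv2.resize(c,None,fx=5,fy=5,interpolation=cv2.INTER_CUBIC)
for z in (53,75,100,150):
  u,v=proj(f,telemetry.get_obs()['tcp_pos']+[0,0,z]);cv2.circle(b,(int((u-240)*5),int((v-190)*5)),3,(0,255,0),-1)
cv2.imwrite('pics/c5.png',b)"
```

```text
488.8399339499591 306.1436598074325
483.716692351304 255.84064495842654
t 2.6 p [ 472.9 -100.1   65.6] R 60.5 th -139.81 psi -142.15 j [-14.9   2.7 123.1  -0.   54.2 127.2] F [ 0.  -0.7 -0.3] w 0.006
shift m [-0.0025  0.0016  0.0256]
```

View pics/c5.png

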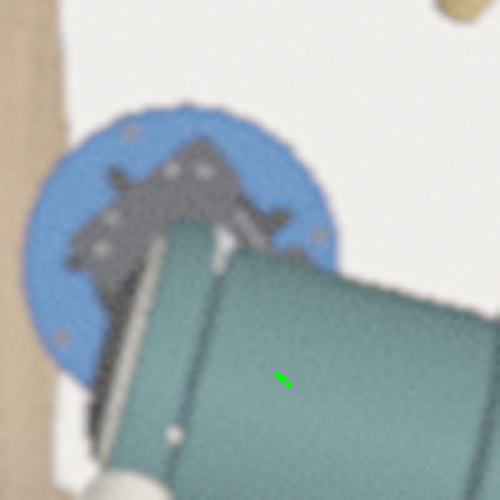

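Emit:
arm_command(travel=[[-0.0025,0.0016,0.0],[-0.0025,0.0016,0.008],[-0.0025,0.0016,0.015],[-0.0025,0.0016,0.022],[-0.0025,0.0016,0.029]], roll=[0,0,0,0,0], jaw=[0,0,0,0,0])

```text
clock: 3.15
tcp_pos: [470.0, -99.0, 35.7]
orientation: [[0.614, -0.789, -0.001], [-0.789, -0.614, 0.0], [-0.001, 0.001, -1.0]]
contact_force: [0.3, 0.2, -0.1]
width: 0.002
grasp_force: 0.0
```

```bash
python3 -c "
from h import *
g=viewer.grab_frame('side')
st(217.8,62,36)
c=(255*(g['color'][130:250,200:290]/255.)**.45).astype(np.uint8)
b=cv2.resize(c,None,fx=5,fy=5,interpolation=cv2.INTER_CUBIC)
cv2.imwrite('pics/c6.png',b)
import math
for s in (1,-1):
  R=.062
  print(s,[[round(-s*R*-0+s*R*math.sin(-a)*-1*-1*1,4) if 0 else None for a in ()]])
  print([[round((np.array([0,-s*R])-np.array([[math.cos(a),math.sin(a)],[-math.sin(a),math.cos(a)]])@np.array([0,-s*R]))[i],4) for i in (0,1)] for a in np.arange(1,6)*.14])
"
```

```text
t 3.2 p [469.2 -98.8  34.6] R 62.5 th -142.95 psi -142.13 j [-14.9   5.  124.6  -0.   50.6 127.3] F [-0.8 -0.3 -1. ] w 0.004
shift m [ 0.0008 -0.0005 -0.0014]
1 [[]]
[[np.float64(0.0087), np.float64(-0.0006)], [np.float64(0.0171), np.float64(-0.0024)], [np.float64(0.0253), np.float64(-0.0054)], [np.float64(0.0329), np.float64(-0.0095)], [np.float64(0.0399), np.float64(-0.0146)]]
-1 [[]]
[[np.float64(-0.0087), np.float64(0.0006)], [np.float64(-0.0171), np.float64(0.0024)], [np.float64(-0.0253), np.float64(0.0054)], [np.float64(-0.0329), np.float64(0.0095)], [np.float64(-0.0399), np.float64(0.0146)]]
```

View pics/c6.png

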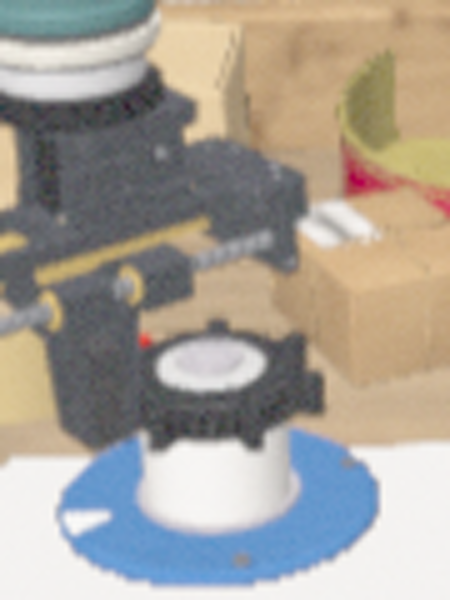

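Emit:
arm_command(travel=[[0.0062,-0.0003,0],[0.0123,-0.0012,0],[0.0183,-0.0028,0],[0.0241,-0.0049,0],[0.0297,-0.0076,0]], roll=[-0.1,-0.2,-0.3,-0.4,-0.5], jaw=[0,0,0,0,0])

```text
clock: 3.7
tcp_pos: [493.8, -117.6, 35.9]
orientation: [[0.919, -0.395, -0.002], [-0.395, -0.919, 0.001], [-0.003, 0.0, -1.0]]
contact_force: [-1.9, 1.3, -0.2]
width: 0.002
grasp_force: 0.7
```

```bash
cat >> h.py <<'E'
def look():
    f=viewer.grab_frame("top"); c=f["color"][190:300,225:330]; h=cv2.cvtColor(c,cv2.COLOR_BGR2HSV)
    m=cv2.inRange(h,(0,120,80),(8,255,255))|cv2.inRange(h,(172,120,80),(180,255,255)); n,l,s,ce=cv2.connectedComponentsWithStats(m)
    for i in range(1,n):
        if s[i,4]>5: d=ray(f,*(ce[i]+[225,190]),77)[:2]-C; print("top dot A",s[i,4],"r",np.hypot(*d).round(1),"ang",np.degrees(np.arctan2(d[1],d[0])).round(1),"of 202.3")
    g=viewer.grab_frame("side"); h=cv2.cvtColor(g["color"][180:240,215:280],cv2.COLOR_BGR2HSV)
    m=cv2.inRange(h,(0,120,80),(8,255,255))|cv2.inRange(h,(172,120,80),(180,255,255)); n,l,s,ce=cv2.connectedComponentsWithStats(m)
    for i in range(1,n):
        if s[i,4]>3: d=ray(g,*(ce[i]+[215,180]),77)[:2]-C; print("side dot A",s[i,4],"r",np.hypot(*d).round(1),"ang",np.degrees(np.arctan2(d[1],d[0])).round(1))
    # base position
    h=cv2.cvtColor(c,cv2.COLOR_BGR2HSV); return f,g
E
python3 -c "
from h import *
st(); look()"
```

```text
t 3.7 p [ 493.8 -117.6   35.9] R 61.9 th -114.12 psi -113.25 j [-16.2   7.8 121.3   0.   51.1  97. ] F [-1.9  1.3 -0.2] w 0.002
```

Emit:
arm_command(travel=[[0.0087,-0.0006,0],[0.0171,-0.0024,0],[0.0253,-0.0054,0],[0.0329,-0.0095,0],[0.0399,-0.0146,0]], roll=[-0.14,-0.28,-0.42,-0.56,-0.7], jaw=[0,0,0,0,0])

```text
clock: 4.3
tcp_pos: [536.4, -120.3, 36.2]
orientation: [[0.957, 0.289, -0.002], [0.289, -0.957, 0.0], [-0.002, -0.001, -1.0]]
contact_force: [-1.6, -0.1, 0.6]
width: 0.008
grasp_force: 0.7
```

```bash
python3 -c "
from h import *
st(); look()"
```

```text
t 4.3 p [ 536.4 -120.3   36.2] R 61.6 th -73.72 psi -73.21 j [-15.2  11.9 116.3  -0.   51.9  58. ] F [-1.6 -0.1  0.6] w 0.008
top dot A 23 r 42.2 ang -155.6 of 202.3
side dot A 17 r 44.5 ang -158.6
```

Emit:
arm_command(travel=[[0.0087,-0.0006,0],[0.0171,-0.0024,0],[0.0253,-0.0054,0],[0.0329,-0.0095,0],[0.0399,-0.0146,0]], roll=[-0.14,-0.28,-0.42,-0.56,-0.7], jaw=[0,0,0,0,0])

```text
clock: 4.9
tcp_pos: [571.0, -95.2, 36.6]
orientation: [[0.548, 0.836, -0.0], [0.836, -0.548, -0.001], [-0.001, 0.0, -1.0]]
contact_force: [-0.4, -1.0, 0.8]
width: 0.005
grasp_force: 0.6
```

Emit:
arm_command(travel=[[0.0087,-0.0006,0],[0.0171,-0.0024,0],[0.0253,-0.0054,0],[0.0329,-0.0095,0],[0.0399,-0.0146,0]], roll=[-0.14,-0.28,-0.42,-0.56,-0.7], jaw=[0,0,0,0,0])

```text
clock: 5.4
tcp_pos: [581.6, -53.7, 37.1]
orientation: [[-0.119, 0.993, 0.002], [0.993, 0.119, -0.001], [-0.001, 0.002, -1.0]]
contact_force: [2.1, -0.4, 0.2]
width: 0.004
grasp_force: 0.7
```

```bash
python3 -c "
from h import *
st(); look()"
```

```text
t 5.4 p [581.6 -53.7  37.1] R 62.9 th 6.77 psi 6.85 j [ -7.7  15.  112.2  -0.   52.6 -14.5] F [ 2.1 -0.4  0.2] w 0.004
side dot A 18 r 39.7 ang -83.4
```

Emit:
arm_command(travel=[[0.0087,-0.0006,0],[0.0171,-0.0024,0],[0.0253,-0.0054,0],[0.0329,-0.0095,0],[0.0399,-0.0146,0]], roll=[-0.14,-0.28,-0.42,-0.56,-0.7], jaw=[0,0,0,0,0])

```text
clock: 6.0
tcp_pos: [562.7, -15.5, 37.3]
orientation: [[-0.729, 0.684, 0.003], [0.684, 0.729, 0.0], [-0.002, 0.002, -1.0]]
contact_force: [2.3, 0.9, 0.2]
width: 0.002
grasp_force: 1.3
```

Emit:
arm_command(travel=[[0.0087,-0.0006,0],[0.0171,-0.0024,0],[0.0253,-0.0054,0],[0.0329,-0.0095,0],[0.0399,-0.0146,0]], roll=[-0.14,-0.28,-0.42,-0.56,-0.7], jaw=[0,0,0,0,0])

```text
clock: 6.5
tcp_pos: [523.0, 2.6, 37.4]
orientation: [[-0.999, 0.054, 0.002], [0.054, 0.999, 0.003], [-0.002, 0.003, -1.0]]
contact_force: [-0.2, 8.0, 2.4]
width: 0.003
grasp_force: 4.0
```

Emit:
arm_command(travel=[[0.0087,-0.0006,0],[0.0171,-0.0024,0],[0.0253,-0.0054,0],[0.0329,-0.0095,0],[0.0399,-0.0146,0]], roll=[-0.14,-0.28,-0.42,-0.56,-0.7], jaw=[0,0,0,0,0])

```text
clock: 7.0
tcp_pos: [478.8, -9.5, 36.8]
orientation: [[-0.799, -0.602, -0.005], [-0.602, 0.799, 0.004], [0.002, 0.006, -1.0]]
contact_force: [-7.8, 8.9, 10.0]
width: 0.008
grasp_force: 6.2
```

```bash
python3 -c "
from h import *
st(); look()"
```

```text
t 7.0 p [478.8  -9.5  36.8] R 65.5 th 127.99 psi 126.99 j [  -4.3    4.8  124.5    0.3   51.  -131.5] F [-7.8  8.9 10. ] w 0.008
top dot A 23 r 42.8 ang 33.9 of 202.3
side dot A 15 r 45.2 ang 44.1
```

Emit:
arm_command(travel=[[0,0.006,0],[0,0.012,0],[0,0.02,0],[0,0.025,0],[0,0.025,0]], roll=[0,0.1,0.25,0.4,0.54], jaw=[0,0,0,0,0])

```text
clock: 7.6
tcp_pos: [466.2, 8.4, 36.6]
orientation: [[-0.995, -0.097, -0.0], [-0.097, 0.995, -0.0], [0.0, -0.0, -1.0]]
contact_force: [0.2, 0.2, -0.1]
width: 0.007
grasp_force: 0.0
```

```bash
cat >> h.py <<'E'
def base(f):
    h=cv2.cvtColor(f["color"][190:300,225:330],cv2.COLOR_BGR2HSV)
    m=cv2.inRange(h,(100,120,60),(130,255,255)); ct=max(cv2.findContours(m,cv2.RETR_EXTERNAL,cv2.CHAIN_APPROX_NONE)[0],key=cv2.contourArea)
    pts=np.array([ray(f,q[0][0]+225,q[0][1]+190,12)[:2] for q in ct])
    from scipy.optimize import least_squares
    r=least_squares(lambda x:np.minimum(np.hypot(*(pts-x[:2]).T)-71,0)*0+np.hypot(*(pts-x[:2]).T)-70.7,[519,-61],loss="cauchy",f_scale=1.); print("base",r.x.round(1),"n",len(pts))
E
python3 -c "
from h import *
st(); f,g=look(); base(f)
base({**f,'color':cv2.imread('pics/top0.png')})"
```

```text
t 7.6 p [466.2   8.4  36.6] R 87.3 th 127.25 psi 95.59 j [ -2.    3.3 126.2  -0.   50.5 -97.6] F [ 0.2  0.2 -0.1] w 0.007
top dot A 23 r 42.5 ang 36.9 of 202.3
side dot A 16 r 45.7 ang 44.0
base [518.2 -60.5] n 258
base [519.3 -61.2] n 335
```

Emit:
arm_command(travel=[[0,0,0],[0,0,0],[0,0,0],[0,0,0],[0,0,0]], roll=[0.145,0.29,0.435,0.58,0.725], jaw=[0,0,0,0,0])

```text
clock: 8.2
tcp_pos: [466.9, 8.0, 36.8]
orientation: [[-0.813, 0.583, 0.0], [0.583, 0.813, -0.0], [-0.0, 0.0, -1.0]]
contact_force: [-0.7, -0.2, -0.5]
width: 0.004
grasp_force: 0.0
```

Emit:
arm_command(travel=[[0,0,0],[0,0,0],[0,0,0],[0,0,0],[0,0,0]], roll=[0.145,0.29,0.435,0.58,0.725], jaw=[0,0,0,0,0])

```text
clock: 8.7
tcp_pos: [466.9, 8.0, 36.8]
orientation: [[-0.222, 0.975, 0.0], [0.975, 0.222, -0.0], [-0.0, 0.0, -1.0]]
contact_force: [-0.0, 0.6, -0.2]
width: 0.004
grasp_force: 0.0
```

Emit:
arm_command(travel=[[0,0,0],[0,0,0],[0,0,0],[0,0,0],[0,0,0]], roll=[0.145,0.29,0.435,0.58,0.725], jaw=[0,0,0,0,0])

```text
clock: 9.2
tcp_pos: [467.0, 8.0, 36.8]
orientation: [[0.481, 0.877, 0.0], [0.877, -0.481, -0.0], [-0.0, 0.001, -1.0]]
contact_force: [-0.3, -0.4, -0.6]
width: 0.002
grasp_force: 0.0
```

```bash
sed -i 's/^C=.*/C=np.array([517.8,-58.4])/' h.py; cat >> h.py <<'E'
def arc(s,R,step,n=5):
    a=np.arange(1,n+1)*step; return np.c_[s*R*np.sin(a),-s*R*(1-np.cos(a))].round(4).tolist()
E
python3 -c "
from h import *
st(126,64,36); look(); print(arc(1,.064,.14)); print(arc(1,.064,.1))"
```

```text
t 9.2 p [467.    8.   36.8] R 83.6 th 127.45 psi -28.72 j [ -2.1   3.3 126.1  -0.   50.5  26.7] F [-0.3 -0.4 -0.6] w 0.002
shift m [-0.0064  0.0186  0.0008]
top dot A 16 r 43.1 ang 31.1 of 202.3
side dot A 16 r 44.8 ang 40.4
[[0.0089, -0.0006], [0.0177, -0.0025], [0.0261, -0.0056], [0.034, -0.0098], [0.0412, -0.0151]]
[[0.0064, -0.0003], [0.0127, -0.0013], [0.0189, -0.0029], [0.0249, -0.0051], [0.0307, -0.0078]]
```

Emit:
arm_command(travel=[[0,0,0],[0,0,0],[-0.002,0.006,0],[-0.0045,0.013,0],[-0.0064,0.0186,0]], roll=[0.14,0.28,0.42,0.44,0.44], jaw=[0,0,0,0,0])

```text
clock: 9.8
tcp_pos: [480.6, -6.7, 36.8]
orientation: [[0.802, 0.597, 0.0], [0.597, -0.802, -0.0], [0.0, 0.0, -1.0]]
contact_force: [0.2, 0.4, 0.4]
width: 0.008
grasp_force: 0.0
```

```bash
python3 -c "
from h import *
st(126,64,36)"
```

```text
t 9.8 p [480.6  -6.7  36.8] R 63.7 th 125.74 psi -53.35 j [ -3.8   4.8 124.5  -0.   50.6  49.6] F [0.2 0.4 0.4] w 0.008
shift m [-0.0003 -0.0003  0.0008]
```

Emit:
arm_command(travel=[[-0.0089,0.0006,0],[-0.0177,0.0025,0],[-0.0261,0.0056,0],[-0.034,0.0098,0],[-0.0412,0.0151,0]], roll=[-0.14,-0.28,-0.42,-0.56,-0.7], jaw=[0,0,0,0,0])

```text
clock: 10.3
tcp_pos: [454.6, -42.8, 36.5]
orientation: [[0.224, 0.975, -0.003], [0.975, -0.224, 0.001], [0.0, -0.003, -1.0]]
contact_force: [-2.9, 1.6, 3.1]
width: 0.006
grasp_force: 1.9
```

Emit:
arm_command(travel=[[-0.0089,0.0006,0],[-0.0177,0.0025,0],[-0.0261,0.0056,0],[-0.034,0.0098,0],[-0.0412,0.0151,0]], roll=[-0.14,-0.28,-0.42,-0.56,-0.7], jaw=[0,0,0,0,0])

```text
clock: 10.8
tcp_pos: [459.0, -86.9, 35.9]
orientation: [[-0.457, 0.89, -0.004], [0.89, 0.457, 0.001], [0.002, -0.003, -1.0]]
contact_force: [-3.7, -0.5, 0.5]
width: 0.005
grasp_force: 1.6
```

```bash
python3 -c "
from h import *
st(); f,g=look(); base(f)"
```

```text
t 10.8 p [459.  -86.9  35.9] R 65.3 th -154.17 psi 27.18 j [-13.8   3.6 125.9  -0.   50.7 -40.9] F [-3.7 -0.5  0.5] w 0.005
top dot A 14 r 40.8 ang 114.8 of 202.3
side dot A 17 r 46.3 ang 118.2
base [518.  -61.3] n 240
```

Emit:
arm_command(travel=[[-0.0089,0.0006,0],[-0.0177,0.0025,0],[-0.0261,0.0056,0],[-0.034,0.0098,0],[-0.0412,0.0151,0]], roll=[-0.14,-0.28,-0.42,-0.56,-0.7], jaw=[0,0,0,0,0])

```text
clock: 11.4
tcp_pos: [492.6, -116.7, 36.5]
orientation: [[-0.92, 0.391, -0.001], [0.391, 0.92, 0.0], [0.001, -0.0, -1.0]]
contact_force: [-1.7, 0.1, 0.1]
width: 0.005
grasp_force: 0.8
```

Emit:
arm_command(travel=[[-0.0089,0.0006,0],[-0.0177,0.0025,0],[-0.0261,0.0056,0],[-0.034,0.0098,0],[-0.0412,0.0151,0]], roll=[-0.14,-0.28,-0.42,-0.56,-0.7], jaw=[0,0,0,0,0])

```text
clock: 11.9
tcp_pos: [536.6, -118.7, 36.5]
orientation: [[-0.956, -0.294, -0.001], [-0.294, 0.956, 0.0], [0.001, 0.001, -1.0]]
contact_force: [-1.9, 0.2, 0.3]
width: 0.004
grasp_force: 0.7
```

```bash
python3 -c "
from h import *
st(); f,g=look(); base(f)"
```

```text
t 11.9 p [ 536.6 -118.7   36.5] R 63.2 th -72.65 psi 107.07 j [ -15.1   11.9  116.3    0.    51.9 -122.1] F [-1.9  0.2  0.3] w 0.004
top dot A 22 r 42.6 ang -149.5 of 202.3
side dot A 19 r 42.8 ang -158.9
base [519.  -62.3] n 147
```

Emit:
arm_command(travel=[[0,-0.006,0],[0,-0.012,0],[0,-0.02,0],[0,-0.024,0],[0,-0.024,0]], roll=[0,0.1,0.24,0.38,0.52], jaw=[0,0,0,0,0])

```text
clock: 12.5
tcp_pos: [543.9, -142.9, 37.0]
orientation: [[-0.972, 0.234, 0.001], [0.234, 0.972, -0.0], [-0.001, -0.0, -1.0]]
contact_force: [-0.1, -0.6, 0.2]
width: 0.004
grasp_force: 0.0
```

Emit:
arm_command(travel=[[0,0,0],[0,0,0],[0,0,0],[0,0,0],[0,0,0]], roll=[0.145,0.29,0.435,0.58,0.725], jaw=[0,0,0,0,0])

```text
clock: 13.0
tcp_pos: [543.6, -142.3, 36.9]
orientation: [[-0.573, 0.82, 0.001], [0.82, 0.573, -0.0], [-0.001, 0.0, -1.0]]
contact_force: [0.3, -0.4, -0.7]
width: 0.003
grasp_force: 0.0
```

Emit:
arm_command(travel=[[0,0,0],[0,0,0],[0,0,0],[0,0,0],[0,0,0]], roll=[0.145,0.29,0.435,0.58,0.725], jaw=[0,0,0,0,0])

```text
clock: 13.5
tcp_pos: [543.6, -142.3, 36.9]
orientation: [[0.115, 0.993, 0.001], [0.993, -0.115, -0.0], [-0.0, 0.001, -1.0]]
contact_force: [0.6, -0.5, 0.6]
width: -0.001
grasp_force: 0.0
```

Emit:
arm_command(travel=[[0,0,0],[0,0,0],[0,0,0],[0,0,0],[0,0,0]], roll=[0.145,0.29,0.435,0.58,0.725], jaw=[0,0,0,0,0])

```text
clock: 14.0
tcp_pos: [543.6, -142.3, 36.9]
orientation: [[0.745, 0.667, 0.001], [0.667, -0.745, -0.0], [0.0, 0.001, -1.0]]
contact_force: [0.4, 0.0, 0.0]
width: 0.003
grasp_force: 0.0
```

```bash
sed -i 's/^C=.*/C=np.array([517.0,-58.4])/' h.py; python3 -c "
from h import *
st(-74.5,64,38); f,g=look(); base(f)"
```

```text
t 14.0 p [ 543.6 -142.3   36.9] R 88.0 th -72.42 psi -48.15 j [-17.2  13.  114.9  -0.   52.1  30.9] F [0.4 0.  0. ] w 0.003
shift m [ 0.0078 -0.0229 -0.0011]
side dot A 18 r 41.7 ang -158.9
base [519.1 -62.3] n 210
```

Emit:
arm_command(travel=[[0,0,0],[0,0,0],[0.0025,-0.007,0],[0.005,-0.015,-0.001],[0.0078,-0.0229,-0.001]], roll=[0.145,0.29,0.43,0.46,0.46], jaw=[0,0,0,0,0])

```text
clock: 14.6
tcp_pos: [533.9, -119.8, 37.9]
orientation: [[0.961, 0.278, 0.0], [0.278, -0.961, -0.0], [0.0, 0.0, -1.0]]
contact_force: [0.1, 0.2, 0.6]
width: 0.008
grasp_force: 0.0
```

Emit:
arm_command(travel=[[0.0089,-0.0006,0],[0.0177,-0.0025,0],[0.0261,-0.0056,0],[0.034,-0.0098,0],[0.0412,-0.0151,0]], roll=[-0.14,-0.28,-0.42,-0.56,-0.7], jaw=[0,0,0,0,0])

```text
clock: 15.1
tcp_pos: [569.0, -93.8, 37.5]
orientation: [[0.55, 0.835, -0.001], [0.835, -0.55, -0.0], [-0.001, -0.001, -1.0]]
contact_force: [-0.8, -0.7, 0.3]
width: 0.005
grasp_force: 0.7
```

Emit:
arm_command(travel=[[0.0089,-0.0006,0],[0.0177,-0.0025,0],[0.0261,-0.0056,0],[0.034,-0.0098,0],[0.0412,-0.0151,0]], roll=[-0.14,-0.28,-0.42,-0.56,-0.7], jaw=[0,0,0,0,0])

```text
clock: 15.6
tcp_pos: [580.6, -51.1, 38.0]
orientation: [[-0.117, 0.993, 0.002], [0.993, 0.117, -0.001], [-0.001, 0.002, -1.0]]
contact_force: [1.4, -0.6, 0.3]
width: 0.005
grasp_force: 0.6
```

```bash
python3 -c "
from h import *
st(); f,g=look(); base(f)"
```

```text
t 15.6 p [580.6 -51.1  38. ] R 64.0 th 6.51 psi 6.73 j [ -7.5  14.9 112.3  -0.   52.7 -14.2] F [ 1.4 -0.6  0.3] w 0.005
side dot A 18 r 38.1 ang -76.0
base [520.6 -61.9] n 181
```

Good, same as one turn before. Continue to ψ ≈ 127 (joint ≈ 560°).

Emit:
arm_command(travel=[[0.0089,-0.0006,0],[0.0177,-0.0025,0],[0.0261,-0.0056,0],[0.034,-0.0098,0],[0.0412,-0.0151,0]], roll=[-0.14,-0.28,-0.42,-0.56,-0.7], jaw=[0,0,0,0,0])

```text
clock: 16.2
tcp_pos: [560.6, -11.9, 38.0]
orientation: [[-0.726, 0.688, 0.001], [0.688, 0.726, -0.0], [-0.001, 0.001, -1.0]]
contact_force: [1.1, -0.1, 0.2]
width: 0.005
grasp_force: 0.0
```

Emit:
arm_command(travel=[[0.0089,-0.0006,0],[0.0177,-0.0025,0],[0.0261,-0.0056,0],[0.034,-0.0098,0],[0.0412,-0.0151,0]], roll=[-0.14,-0.28,-0.42,-0.56,-0.7], jaw=[0,0,0,0,0])

```text
clock: 16.7
tcp_pos: [519.4, 5.5, 37.6]
orientation: [[-0.998, 0.058, -0.0], [0.058, 0.998, -0.0], [0.0, -0.0, -1.0]]
contact_force: [-0.4, -0.2, -0.0]
width: 0.005
grasp_force: 0.0
```

Emit:
arm_command(travel=[[0.0089,-0.0006,0],[0.0177,-0.0025,0],[0.0261,-0.0056,0],[0.034,-0.0098,0],[0.0412,-0.0151,0]], roll=[-0.14,-0.28,-0.42,-0.56,-0.7], jaw=[0,0,0,0,0])

```text
clock: 17.2
tcp_pos: [477.2, -7.2, 37.6]
orientation: [[-0.801, -0.599, -0.0], [-0.599, 0.801, -0.0], [0.0, 0.0, -1.0]]
contact_force: [0.2, -0.3, -0.5]
width: 0.005
grasp_force: 0.0
```

```bash
python3 -c "
from h import *
st(); f,g=look(); base(f)"
```

```text
t 17.2 p [477.2  -7.2  37.6] R 64.8 th 127.84 psi 126.79 j [  -3.9    4.4  124.9   -0.    50.8 -130.6] F [ 0.2 -0.3 -0.5] w 0.005
top dot A 23 r 46.5 ang -59.9 of 202.3
side dot A 19 r 38.6 ang -57.6
base [518.  -60.2] n 231
```

Emit:
arm_command(travel=[[0,0.015,-0.02],[0.01,0.022,-0.05],[0.04,-0.01,-0.05],[0.065,-0.045,-0.05],[0.088,-0.081,-0.05]], roll=[0,0.14,0.28,0.42,0.56], jaw=[0,0,0,0,0])

```text
clock: 17.8
tcp_pos: [455.9, -125.5, 88.5]
orientation: [[-0.998, -0.069, 0.002], [-0.069, 0.998, -0.0], [-0.002, -0.001, -1.0]]
contact_force: [1.1, 0.3, 0.2]
width: 0.003
grasp_force: 0.0
```

Emit:
arm_command(travel=[[0,0,0],[0,0,0],[0,0,0],[0,0,0],[0,0,0]], roll=[0.145,0.29,0.435,0.58,0.725], jaw=[0,0,0,0,0])

```text
clock: 18.3
tcp_pos: [455.9, -124.6, 87.8]
orientation: [[-0.791, 0.612, 0.0], [0.612, 0.791, 0.0], [-0.0, 0.0, -1.0]]
contact_force: [0.6, 0.4, 0.2]
width: 0.002
grasp_force: 0.0
```

Emit:
arm_command(travel=[[0,0,0],[0,0,0],[0,0,0],[0,0,0],[0,0,0]], roll=[0.145,0.29,0.435,0.58,0.725], jaw=[0,0,0,0,0])

```text
clock: 18.8
tcp_pos: [455.9, -124.5, 87.8]
orientation: [[-0.187, 0.982, 0.0], [0.982, 0.187, -0.0], [-0.0, 0.0, -1.0]]
contact_force: [-0.1, 0.4, 0.5]
width: 0.007
grasp_force: 0.0
```

Emit:
arm_command(travel=[[0,0,0],[0,0,0],[0,0,0],[0,0,0],[0,0,0]], roll=[0.145,0.29,0.435,0.58,0.725], jaw=[0,0,0,0,0])

```text
clock: 19.3
tcp_pos: [455.9, -124.5, 87.8]
orientation: [[0.512, 0.859, 0.0], [0.859, -0.512, -0.0], [0.0, 0.0, -1.0]]
contact_force: [0.1, -0.1, 0.6]
width: 0.005
grasp_force: 0.0
```

```bash
sed -i 's/^C=.*/C=np.array([519.1,-61.1])/' h.py; python3 -c "
from h import *
st(); f,g=look(); base(f)
c=(255*(f['color'][190:300,225:330]/255.)**.45).astype(np.uint8)
a=cv2.resize(c,None,fx=4,fy=4,interpolation=cv2.INTER_CUBIC)
c=(255*(g['color'][130:250,200:290]/255.)**.45).astype(np.uint8)
b=cv2.resize(c,None,fx=4,fy=4,interpolation=cv2.INTER_CUBIC)
o=np.zeros((480,800,3),np.uint8);o[:440,:420]=a;o[:,430:790]=b;cv2.imwrite('pics/c7.png',o)"
```

```text
t 19.3 p [ 455.9 -124.5   87.8] R 89.5 th -134.88 psi -30.78 j [-18.3  -0.2 123.3   0.   56.8  12.5] F [ 0.1 -0.1  0.6] w 0.005
top dot A 25 r 42.9 ang -60.9 of 202.3
side dot A 20 r 35.7 ang -58.2
base [518.4 -61.5] n 281
```

View pics/c7.png

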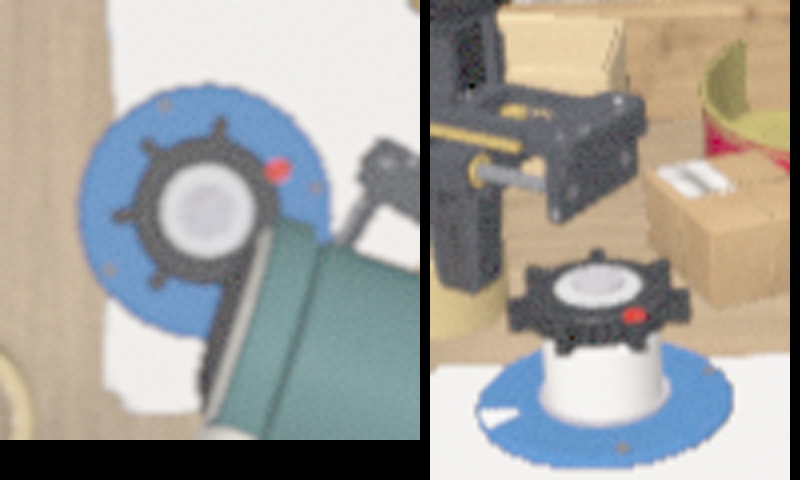

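Emit:
arm_command(travel=[[0,0,0],[0,0,0],[0,0,0],[0,0,0],[0,0,0]], roll=[0.145,0.29,0.435,0.58,0.725], jaw=[0,0,0,0,0])

```text
clock: 19.9
tcp_pos: [455.8, -124.5, 87.8]
orientation: [[0.951, 0.31, 0.0], [0.31, -0.951, -0.0], [0.0, 0.0, -1.0]]
contact_force: [0.7, -0.4, 0.1]
width: 0.002
grasp_force: 0.0
```

Emit:
arm_command(travel=[[0,0,0],[0,0,0],[0,0,0],[0,0,0],[0,0,0]], roll=[0.145,0.29,0.435,0.58,0.725], jaw=[0,0,0,0,0])

```text
clock: 20.4
tcp_pos: [455.8, -124.5, 87.7]
orientation: [[0.917, -0.399, 0.0], [-0.399, -0.917, 0.0], [0.0, -0.0, -1.0]]
contact_force: [0.3, 0.7, 1.4]
width: 0.006
grasp_force: 0.0
```

Emit:
arm_command(travel=[[0,0,0.01],[0,0,0.03],[0,0,0.045],[0,0,0.05],[0,0,0.05]], roll=[0.14,0.28,0.42,0.42,0.42], jaw=[0,0,0,0,0])

```text
clock: 20.9
tcp_pos: [454.9, -124.2, 37.0]
orientation: [[0.681, -0.732, -0.002], [-0.732, -0.681, 0.001], [-0.002, 0.001, -1.0]]
contact_force: [0.7, -0.7, 0.5]
width: 0.011
grasp_force: 0.0
```

```bash
python3 -c "
from h import *
st(222,56,38); print(arc(1,.056,.14))"
```

```text
t 20.9 p [ 454.9 -124.2   37. ] R 90.0 th -135.48 psi -137.06 j [-18.3   3.9 125.5   0.   50.7 118.8] F [ 0.7 -0.7  0.5] w 0.011
shift m [-0.0034 -0.034  -0.0011]
[[0.0078, -0.0005], [0.0155, -0.0022], [0.0228, -0.0049], [0.0297, -0.0086], [0.0361, -0.0132]]
```

Emit:
arm_command(travel=[[-0.0034,-0.01,0],[-0.0034,-0.019,0],[-0.0034,-0.027,0],[-0.0034,-0.034,0],[-0.0034,-0.034,0]], roll=[0,0.01,0.01,0.01,0.01], jaw=[0,0,0,0,0])

```text
clock: 21.4
tcp_pos: [477.5, -99.8, 38.2]
orientation: [[0.674, -0.739, -0.003], [-0.739, -0.674, -0.003], [0.0, 0.005, -1.0]]
contact_force: [-6.8, -6.5, 5.4]
width: 0.008
grasp_force: 5.1
```

```bash
python3 -c "
from h import *
st(222,56,38)"
```

```text
t 21.4 p [477.5 -99.8  38.2] R 56.8 th -137.04 psi -137.64 j [-14.6   5.5 123.5  -0.3  51.1 123.3] F [-6.8 -6.5  5.4] w 0.008
shift m [-0.001  -0.0008  0.0002]
```

Emit:
arm_command(travel=[[0,0.0025,0],[0.0058,0.0022,0],[0.0116,0.0013,0],[0.0173,-0.0001,0],[0.0228,-0.0021,0]], roll=[0,-0.1,-0.2,-0.3,-0.4], jaw=[0,0,0,0,0])

```text
clock: 21.9
tcp_pos: [495.1, -113.8, 37.6]
orientation: [[0.909, -0.417, -0.001], [-0.417, -0.909, 0.001], [-0.001, -0.0, -1.0]]
contact_force: [-1.8, 1.6, 0.5]
width: 0.005
grasp_force: 0.7
```

Emit:
arm_command(travel=[[0.0082,-0.0006,0],[0.0162,-0.0023,0],[0.0239,-0.0051,0],[0.0311,-0.0089,0],[0.0377,-0.0138,0]], roll=[-0.14,-0.28,-0.42,-0.56,-0.7], jaw=[0,0,0,0,0])

```text
clock: 22.4
tcp_pos: [535.1, -117.2, 37.4]
orientation: [[0.963, 0.268, -0.001], [0.268, -0.963, 0.0], [-0.001, -0.001, -1.0]]
contact_force: [-1.3, 0.0, 0.1]
width: 0.006
grasp_force: 0.7
```

```bash
python3 -c "
from h import *
st(); f,g=look(); base(f)"
```

```text
t 22.4 p [ 535.1 -117.2   37.4] R 58.4 th -74.11 psi -74.45 j [-15.   11.6 116.5   0.   52.   59.5] F [-1.3  0.   0.1] w 0.006
base [519.1 -62.3] n 145
```

Emit:
arm_command(travel=[[0.0082,-0.0006,0],[0.0162,-0.0023,0],[0.0239,-0.0051,0],[0.0311,-0.0089,0],[0.0377,-0.0138,0]], roll=[-0.14,-0.28,-0.42,-0.56,-0.7], jaw=[0,0,0,0,0])

```text
clock: 23.0
tcp_pos: [567.7, -94.3, 37.6]
orientation: [[0.567, 0.823, -0.001], [0.823, -0.567, -0.0], [-0.001, -0.0, -1.0]]
contact_force: [-1.7, -1.6, -0.2]
width: 0.005
grasp_force: 0.7
```

Emit:
arm_command(travel=[[0.0082,-0.0006,0],[0.0162,-0.0023,0],[0.0239,-0.0051,0],[0.0311,-0.0089,0],[0.0377,-0.0138,0]], roll=[-0.14,-0.28,-0.42,-0.56,-0.7], jaw=[0,0,0,0,0])

```text
clock: 23.5
tcp_pos: [578.5, -55.5, 37.9]
orientation: [[-0.097, 0.995, 0.001], [0.995, 0.097, -0.0], [-0.001, 0.001, -1.0]]
contact_force: [0.9, -0.9, 0.3]
width: 0.001
grasp_force: 0.6
```

```bash
python3 -c "
from h import *
st(); f,g=look(); base(f)"
```

```text
t 23.5 p [578.5 -55.5  37.9] R 59.6 th 5.39 psi 5.54 j [ -7.9  14.7 112.5  -0.   52.7 -13.5] F [ 0.9 -0.9  0.3] w 0.001
top dot A 24 r 42.3 ang 75.8 of 202.3
side dot A 13 r 53.5 ang 82.6
base [520.7 -61.9] n 186
```

Emit:
arm_command(travel=[[0.0082,-0.0016,0],[0.0161,-0.0038,0],[0.0235,-0.0066,0],[0.0305,-0.0104,0],[0.037,-0.015,0]], roll=[-0.14,-0.28,-0.42,-0.56,-0.7], jaw=[0,0,0,0,0])

```text
clock: 24.1
tcp_pos: [560.8, -20.1, 38.4]
orientation: [[-0.713, 0.701, 0.003], [0.701, 0.713, 0.0], [-0.002, 0.002, -1.0]]
contact_force: [1.0, 0.2, 1.0]
width: 0.004
grasp_force: 0.7
```

```bash
python3 -c "
from h import *
st(); f,g=look()"
```

```text
t 24.1 p [560.8 -20.1  38.4] R 58.4 th 44.5 psi 45.48 j [ -4.6  12.7 115.    0.   52.1 -50.1] F [1.  0.2 1. ] w 0.004
top dot A 22 r 42.5 ang 114.1 of 202.3
side dot A 14 r 55.6 ang 112.7
```

Emit:
arm_command(travel=[[0.0082,-0.0006,0],[0.0162,-0.0023,0],[0.0238,-0.0051,0],[0.031,-0.0089,0],[0.0376,-0.0138,0]], roll=[-0.14,-0.28,-0.42,-0.56,-0.7], jaw=[0,0,0,0,0])

```text
clock: 24.7
tcp_pos: [523.8, -3.6, 38.1]
orientation: [[-0.997, 0.079, 0.002], [0.079, 0.997, 0.0], [-0.002, 0.001, -1.0]]
contact_force: [1.6, 0.1, 0.2]
width: 0.007
grasp_force: 0.8
```

```bash
python3 -c "
from h import *
st(); f,g=look()"
```

```text
t 24.7 p [523.8  -3.6  38.1] R 57.6 th 85.28 psi 85.5 j [ -3.1   9.1 119.5   0.   51.3 -88.7] F [1.6 0.1 0.2] w 0.007
side dot A 17 r 52.0 ang 145.5
```

Emit:
arm_command(travel=[[0.0075,-0.0005,0],[0.0149,-0.002,0],[0.0221,-0.0044,0],[0.0288,-0.0077,0],[0.0351,-0.0118,0]], roll=[-0.13,-0.26,-0.39,-0.52,-0.65], jaw=[0,0,0,0,0])

```text
clock: 25.3
tcp_pos: [487.5, -12.8, 37.9]
orientation: [[-0.842, -0.54, 0.001], [-0.54, 0.842, 0.001], [-0.001, 0.0, -1.0]]
contact_force: [0.2, 1.8, 0.6]
width: 0.005
grasp_force: 0.8
```

```bash
python3 -c "
from h import *
st(); f,g=look(); base(f)"
```

```text
t 25.3 p [487.5 -12.8  37.9] R 57.7 th 123.16 psi 122.65 j [  -4.5    5.4  123.7    0.    50.9 -127.1] F [0.2 1.8 0.6] w 0.005
side dot A 17 r 45.5 ang 178.1
base [518.1 -60. ] n 216
```

Emit:
arm_command(travel=[[0.0025,-0.0001,0],[0.005,-0.0002,0],[0.0075,-0.0005,0],[0.0098,-0.0008,0],[0.0098,-0.0008,0]], roll=[-0.04,-0.08,-0.12,-0.17,-0.17], jaw=[0,0,0,0,0])

```text
clock: 25.9
tcp_pos: [479.7, -18.9, 37.7]
orientation: [[-0.741, -0.672, -0.0], [-0.672, 0.741, 0.0], [-0.0, 0.0, -1.0]]
contact_force: [-0.4, 0.7, 0.5]
width: 0.007
grasp_force: 0.4
```

Emit:
arm_command(travel=[[-0.003,0.001,0],[-0.003,0.01,0],[-0.003,0.025,0],[-0.003,0.04,-0.03],[-0.003,0.045,-0.075]], roll=[0,0,0,0,0], jaw=[0,0,0,0,0])

```text
clock: 26.4
tcp_pos: [445.7, 17.9, 109.8]
orientation: [[-0.736, -0.676, -0.01], [-0.676, 0.737, 0.001], [0.007, 0.007, -1.0]]
contact_force: [0.6, -0.7, 0.5]
width: 0.005
grasp_force: 0.0
```

```bash
sed -i 's/,77)\[:2\]/,82)[:2]/g' h.py; python3 -c "
from h import *
st(); f,g=look(); base(f)
c=f['color'][190:300,225:330]
a=cv2.resize(c,None,fx=4,fy=4,interpolation=cv2.INTER_CUBIC)
b=cv2.resize(g['color'][130:250,200:290],None,fx=4,fy=4,interpolation=cv2.INTER_CUBIC)
o=np.zeros((480,800,3),np.uint8);o[:440,:420]=a;o[:,430:790]=b;cv2.imwrite('pics/c8.png',o)"
```

```text
t 26.4 p [445.7  17.9 109.8] R 107.8 th 132.91 psi 132.56 j [  -0.9   -4.4  124.7    0.    60.2 -133.5] F [ 0.6 -0.7  0.5] w 0.005
top dot A 23 r 42.0 ang -158.1 of 202.3
side dot A 18 r 44.7 ang -162.7
base [518.2 -60.4] n 239
```

View pics/c8.png

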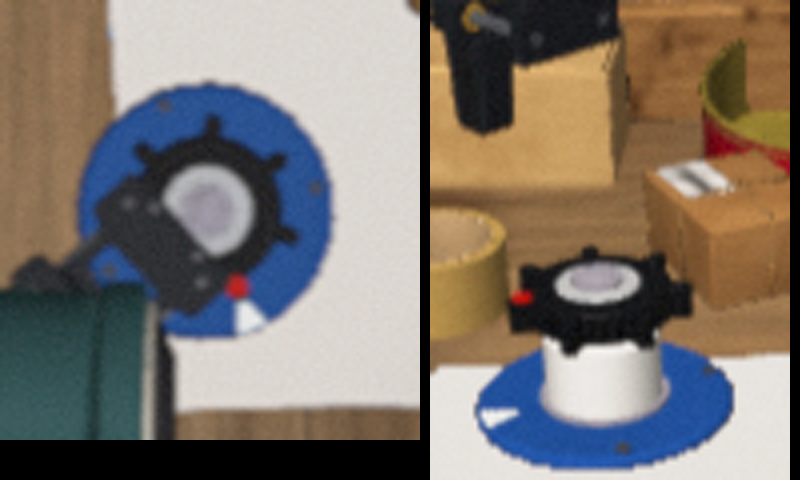

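Emit:
arm_command(travel=[[0,0,0],[0,0,-0.02],[0,0,-0.03],[0,0,-0.03],[0,0,-0.03]], roll=[0,0,0,0,0], jaw=[0,0,0,0,0])

```text
clock: 27.0
tcp_pos: [450.6, 16.4, 141.8]
orientation: [[-0.736, -0.677, -0.001], [-0.677, 0.736, 0.0], [0.001, 0.001, -1.0]]
contact_force: [-0.1, -0.0, 0.4]
width: 0.007
grasp_force: 0.0
```

```bash
python3 -c "
from h import *
st(); print(robot.finish_job())"
```

```text
t 27.0 p [450.6  16.4 141.8] R 103.4 th 131.46 psi 132.58 j [  -1.1   -6.2  122.7    0.    63.6 -133.7] F [-0.1 -0.   0.4] w 0.007
the job is handed in; nothing more can be done
None
```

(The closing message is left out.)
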